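# Lock the propped top and refill the empty tube pockets

### The job

First push the headed locking pin on the right of the kiri box fully home through its fork and lug, so that the propped top cannot drop. Then fill each empty pocket of the sloping top with one of the full-length spare tablet tubes lying on the table, set flat between the ribs with its cap end up the slope. Leave the tubes that are already in place and all the other things where they are, and leave the spare that is not needed on the table.

Things in the scene. Friction and masses are not known exactly. Their poses are not given: they have to be found in the camera images.
- rack: fixed kiri-wood box, 170 x 330 x 50 mm, origin: centre of its underside; x away from the robot, y left along the row. Its hinged top with 5 pockets rises 30 degrees away from the robot (edges 70 and 140 mm high). On its right (-y) side a steel fork (plates at y -182 and -206 mm, up to 90 mm high) holds the prop's lug; the prop's upper pivot reaches y -198 mm, 115 mm high
- lock_pin (a joint): travel of the steel headed pin along the rack's +y through fork and lug: 0 = drawn out, 0.032 m = fully home with its head against the fork; it slides stiffly (about 4 N) and stays where left
- pin_head (a point): centre of the outer flat face of the pin's head (disc 28 mm across, 10 mm thick, axis along the rack's y, facing -y, 72 mm above the table; the shank is 9 mm thick, 60 mm long)
- pocket1 (a point): pocket 1 of the sloping top (1 = right-hand end as the robot sees it, 5 = left; 64 mm apart), holding a tube or empty. Point 16 mm above the middle of its floor, where a seated tube's centre comes; x up the slope, y left, z square to the slope (30 degrees from vertical, leaning to the robot). 108 mm long, 38 mm wide, between ribs and rails 9 mm high; ribs 26 mm wide
- pocket2 (a point): pocket 2 of the sloping top (1 = right-hand end as the robot sees it, 5 = left; 64 mm apart), holding a tube or empty. Point 16 mm above the middle of its floor, where a seated tube's centre comes; x up the slope, y left, z square to the slope (30 degrees from vertical, leaning to the robot). 108 mm long, 38 mm wide, between ribs and rails 9 mm high; ribs 26 mm wide
- pocket3 (a point): pocket 3 of the sloping top (1 = right-hand end as the robot sees it, 5 = left; 64 mm apart), holding a tube or empty. Point 16 mm above the middle of its floor, where a seated tube's centre comes; x up the slope, y left, z square to the slope (30 degrees from vertical, leaning to the robot). 108 mm long, 38 mm wide, between ribs and rails 9 mm high; ribs 26 mm wide
- pocket4 (a point): pocket 4 of the sloping top (1 = right-hand end as the robot sees it, 5 = left; 64 mm apart), holding a tube or empty. Point 16 mm above the middle of its floor, where a seated tube's centre comes; x up the slope, y left, z square to the slope (30 degrees from vertical, leaning to the robot). 108 mm long, 38 mm wide, between ribs and rails 9 mm high; ribs 26 mm wide
- pocket5 (a point): pocket 5 of the sloping top (1 = right-hand end as the robot sees it, 5 = left; 64 mm apart), holding a tube or empty. Point 16 mm above the middle of its floor, where a seated tube's centre comes; x up the slope, y left, z square to the slope (30 degrees from vertical, leaning to the robot). 108 mm long, 38 mm wide, between ribs and rails 9 mm high; ribs 26 mm wide
- tube1: yellow plastic flip-top tablet tube, square section 32 x 32 mm, 96 mm long, 60 g; origin at its centre, x along it to the cap end (cap: 22 mm long, slightly thicker block with a small thumb lip; the other end has only a 6 mm foot rim). It lies either in a pocket or flat on the table as a spare (centre 16 mm up): its position tells which
- tube2: yellow plastic flip-top tablet tube, square section 32 x 32 mm, 96 mm long, 60 g; origin at its centre, x along it to the cap end (cap: 22 mm long, slightly thicker block with a small thumb lip; the other end has only a 6 mm foot rim). It lies either in a pocket or flat on the table as a spare (centre 16 mm up): its position tells which
- tube3: yellow plastic flip-top tablet tube, square section 32 x 32 mm, 96 mm long, 60 g; origin at its centre, x along it to the cap end (cap: 22 mm long, slightly thicker block with a small thumb lip; the other end has only a 6 mm foot rim). It lies either in a pocket or flat on the table as a spare (centre 16 mm up): its position tells which
- tube4: yellow plastic flip-top tablet tube, square section 32 x 32 mm, 96 mm long, 60 g; origin at its centre, x along it to the cap end (cap: 22 mm long, slightly thicker block with a small thumb lip; the other end has only a 6 mm foot rim). It lies either in a pocket or flat on the table as a spare (centre 16 mm up): its position tells which
- tube5: yellow plastic flip-top tablet tube, square section 32 x 32 mm, 96 mm long, 60 g; origin at its centre, x along it to the cap end (cap: 22 mm long, slightly thicker block with a small thumb lip; the other end has only a 6 mm foot rim). It lies either in a pocket or flat on the table as a spare (centre 16 mm up): its position tells which
- tube6: yellow plastic flip-top tablet tube, square section 32 x 32 mm, 96 mm long, 60 g; origin at its centre, x along it to the cap end (cap: 22 mm long, slightly thicker block with a small thumb lip; the other end has only a 6 mm foot rim). It lies either in a pocket or flat on the table as a spare (centre 16 mm up): its position tells which
- short_tube: bystander lying flat: a tube of the same make but only 62 mm long, too short for the pockets; 32 x 32 mm; origin at its centre, x to its cap
- mortar: bystander: white ceramic mortar bowl, 94 mm across the rim, 54 mm high; origin at the centre of its underside
- vial: bystander: clear glass vial standing up, 32 mm across, 88 mm high with its screw cap; origin at the centre of its underside
- spoon: bystander: aluminium spoon lying flat, 175 mm long, 30 mm wide bowl end at +x, 9 mm high
- picker: bystander: silicone-tipped pill picker lying flat, 142 mm long, 14 mm wide, 10 mm high
- jar: bystander: small amber glass jar, 52 mm across, 50 mm high; origin at the centre of its underside

How it is judged:
By the outcome, as a careful person would: the job done as asked, in the order asked, and still so for the second after the job is handed in, with the robot touching nothing.
It also fails if it takes over 64 s, if anything falls off the work surface, if the arm or the gripper's body presses on something with over 40 N, if the wrist force passes 120 N, or if a joint passes its speed limit or range.

### The arm

A 6-joint arm with a two-finger parallel gripper is mounted at the origin on the work surface. World frame = base frame: x ahead of the robot, y to its left, z up, the work surface at z = 0. Lengths are in mm, angles in rad, forces in N, time in s.
With the tool pointing down it reaches from about 350 to 775 mm from the base axis. Payload 7.3 kg.
Tool frame: the origin (TCP) lies at the centre of the arm's flange, where the gripper is bolted on; the fingertips stand 178 mm ahead of it and the grasp point (between the pads) lies 159 mm ahead of it; z points along the fingers, y is the line along which they close (so a half turn about z gives the same grasp; the last joint's range is limited). The gripper opens to 92 mm and grips with 3 to 60 N. Pads are 19 mm wide; open, the fingers measure 130 mm over their backs; the gripper's body (75 mm by 190 mm) begins 47 mm behind the grasp point.
Start: joints at [-1.472, 0.342, 1.524, -0, 1.275, -0.146], TCP at [127.26, -509.345, 404.741] pointing down, gripper open.
Joint ranges: [-2.53, 2.53], [-0.77, 2.02], [0.04, 2.7], [-1, 4.14], [0.28, 2.66], [-3.11, 3.11]. Speed limits (rad/s): [2.57, 2.57, 3.14, 3.14, 3.14, 3.14].

### API

Orientations are given as [roll, pitch, yaw] about the fixed x, y, z axes, in that order (R = Rz(yaw) Ry(pitch) Rx(roll)).
In Python, from plant import * gives the robot as it stands. The module is installed in compiled form; this text tells all that it offers.
- The arm moves only by the shell command python3 -m inch 'ROWS'. ROWS is JSON, a list of rows, each a list of 5 numbers: the shift along the tool's x, y, z in m, then the turn about the tool's z in rad, then the opening, from 0 (shut) to 1 (fully open). In form: [[tx, ty, tz, spin, claw], ...]. A call has 1 to 8 rows; each row is the pose to reach, as a shift and turn from the pose commanded when the call began, along the tool's axes at that moment; what a row does not reach only later rows make up. A row lasts 1/12 s, in which the tool goes at most 41.7 mm and 7.16 degrees, less where a joint would pass 70% of its speed; a pose out of reach is approached as far as the arm can. A call with a gripper value outside its range is refused whole. The fingers move at their own pace and stop on an object; the grip force is fixed at half the most. Time passes only in rows, so rows that repeat a pose let the fingers close. It gives the time, the measured TCP pose, the force, the opening and the grip force at its end, in the units of the state.
- get_obs(): the state, without advancing time (a new reading comes with each control period).
- capture(name): name is "side" or "top" or "wrist"; returns a dict with "color" (420x560x3 uint8, red, green, blue), "intrinsics" (3x3 intrinsics, pixels), "pose" (4x4, takes a point from camera to world coordinates). Camera axes: x right, y down, z forward; pixel columns grow to the right and rows downward; lengths in mm; the calibration is good to about 2 mm. A picture is of the moment at which its call begins. There is no depth.
- close_job(): hands the job in; it is judged then, once.
Trained networks look in a picture, given as the dict that the camera call returned (one of the last four; its "shot" number tells which), for a name from the list of things; names that differ only in an ending like _2 or _b are one class to them, and where a whole thing is asked for, a point or a joint stands for the part that bears it (a point fixed in the world has none). Each returns a list of dicts, best first, with "conf" (0 to 1); they miss things now and then, are a little off and sometimes report something else, mostly with a low value. They report only what shows in the picture. A call takes as long as a camera call.
- look_for(picture, target): "rect" ([centre column, centre row, width, height] in pixels, round what is visible of it).
- trace(picture, target): "pixels" (420x560 bool, what is visible of it) and "rect" ([centre column, centre row, width, height] in pixels, round what is visible of it).
- tip_of(picture, target): "centre" ([column, row] in pixels: a listed point, or the origin of a listed thing).
The state is a dict: "time": time; "joint_positions": joint angles; "dq": joint speeds; "tau": joint torques, N m; "tool_pos": TCP position; "tcp_rot": TCP orientation; "contact_force": force on the tool from outside, world axes, zero at the start; "moment": the same for the moment, N m; "grip_width": finger opening in mm; "finger_force": force on a finger pad.
Only numpy, scipy, OpenCV 4.12 (cv2) and the standard library are available. Lean on these libraries where they do the work, as an engineer would, in place of code of your own. Each camera call takes 0.05 s, during which the arm holds its last target. There are 200 camera calls.

## Working session

There is one attempt and no reset: what is moved stays moved. The work goes in short steps, Python scripts to look and compute and a shell command to move; the robot and the scene stay as the last step left them, time stands still between calls to the robot, and variables do not carry over. Pictures are saved under pics/ and viewed, at most 10 in all, crops included, and the job is handed in when it is done.

```bash
mkdir -p pics
cat > h.py <<'E'
from plant import *
import numpy as np, cv2
from scipy.spatial.transform import Rotation as Ro
def ray(c,px):
    K=np.array(c["intrinsics"]);P=np.array(c["pose"])
    d=P[:3,:3]@np.linalg.solve(K,[px[0],px[1],1]);return P[:3,3],d/np.linalg.norm(d)
def atz(c,px,z):
    o,d=ray(c,px);return o+d*(z-o[2])/d[2]
def tri(rs):
    A=sum(np.eye(3)-np.outer(d,d) for o,d in rs);b=sum((np.eye(3)-np.outer(d,d))@o for o,d in rs)
    return np.linalg.solve(A,b)
def proj(c,p):
    P=np.array(c["pose"]);q=np.array(c["intrinsics"])@(P[:3,:3].T@(np.array(p)-P[:3,3]));return q[:2]/q[2]
def save(c,n): cv2.imwrite(f"pics/{n}.png",cv2.cvtColor(c["color"],cv2.COLOR_RGB2BGR))
E
python3 - <<'E'
from h import *
print({k:np.round(v,3) for k,v in get_obs().items()})
C={n:capture(n) for n in("side","top","wrist")}
for n,c in C.items():
    save(c,n+"0"); print(n,np.round(c["pose"],2).tolist())
im=np.hstack([cv2.resize(cv2.imread(f"pics/{n}0.png"),None,fx=1,fy=1) for n in C])
for t in["rack","pin_head","pocket1","pocket2","pocket3","pocket4","pocket5","tube1","short_tube","mortar","vial","spoon","picker","jar"]:
    for n in("side","top"):
        print(t,n,[(np.round(r["centre"],1).tolist(),round(r["conf"],2),np.round(atz(C[n],r["centre"],16)[:2]).tolist()) for r in tip_of(C[n],t)][:8])
E
```

```text
{'time': np.float64(0.0), 'joint_positions': array([-1.472,  0.343,  1.525, -0.   ,  1.275, -0.146]), 'dq': array([ 0.   , -0.   ,  0.   ,  0.001, -0.   , -0.   ]), 'tau': array([  0.   , -43.125, -24.422,   0.072,   0.056,  -0.   ]), 'tool_pos': array([ 127.234, -509.199,  404.032]), 'tcp_rot': array([-3.14 , -0.   ,  0.245]), 'contact_force': array([-0.181, -0.126, -0.403]), 'moment': array([-0.006,  0.007,  0.033]), 'finger_force': np.float64(0.0), 'grip_width': np.float64(91.765)}
side [[1.0, -0.01, 0.04, 465.49], [-0.04, -0.71, 0.7, -749.08], [0.02, -0.7, -0.71, 794.33], [0.0, 0.0, 0.0, 1.0]]
top [[0.01, -0.99, 0.13, 403.45], [-1.0, -0.01, 0.01, -34.58], [-0.0, -0.13, -0.99, 900.08], [0.0, 0.0, 0.0, 1.0]]
wrist [[0.24, -0.94, -0.25, 195.71], [-0.97, -0.23, -0.06, -491.55], [-0.0, 0.26, -0.97, 383.64], [0.0, 0.0, 0.0, 1.0]]
rack side [([315.5, 172.5], 0.8, [605.0, 128.0]), ([233.7, 353.4], 0.66, [422.0, -334.0])]
rack top [([222.9, 165.9], 0.72, [610.0, 121.0]), ([326.0, 159.2], 0.36, [627.0, -125.0])]
pin_head side [([329.9, 238.4], 0.49, [616.0, -79.0])]
pin_head top [([183.0, 
[... 3151 characters left out ...]
236.9, 355.1], 0.87, [427.0, -337.0]), ([280.6, 251.2], 0.75, [511.0, -111.0])]
mortar top [([415.5, 241.5], 0.74, [433.0, -331.0]), ([427.5, 178.4], 0.53, [582.0, -365.0])]
vial side [([282.3, 253.0], 0.83, [515.0, -116.0]), ([239.9, 275.1], 0.73, [430.0, -169.0])]
vial top [([314.7, 208.5], 0.74, [509.0, -98.0]), ([239.0, 246.8], 0.4, [418.0, 78.0])]
spoon side [([233.8, 154.6], 0.61, [409.0, 198.0])]
spoon top [([178.2, 248.3], 0.7, [414.0, 219.0])]
picker side [([234.8, 194.9], 0.72, [415.0, 55.0])]
picker top [([238.0, 245.4], 0.53, [421.0, 80.0])]
jar side [([196.0, 316.1], 0.7, [352.0, -259.0])]
jar top [([377.4, 278.5], 0.81, [348.0, -241.0]), ([374.0, 185.6], 0.47, [564.0, -238.0])]
```

View pics/top0.png

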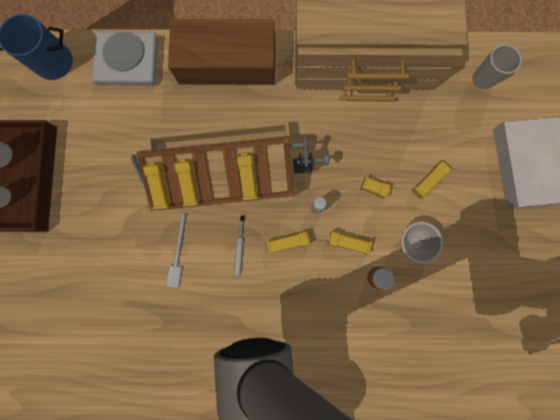

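View pics/side0.png

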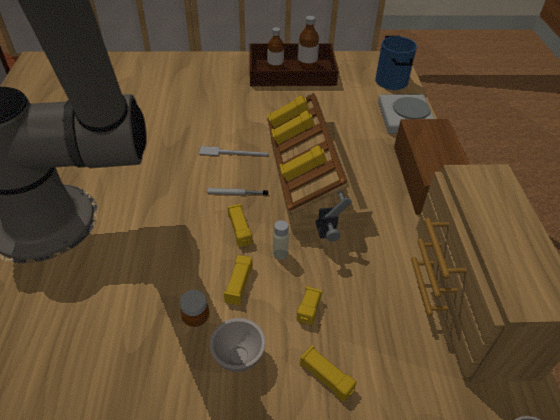

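Top view: pockets 1 (277,168) and 3 (218,176) are empty, while 2, 4 and 5 are full. The spares are at (289,242), (350,243) and (432,179), the short tube at (376,186), and the pin head at about (328,160). Next: triangulate and find the cap ends.

```bash
cat >> h.py <<'E'
def goto(p,yaw=None):
    "tool shifts (m) and spin to bring grasp point (159 ahead) to p with yaw"
    o=get_obs();R=Ro.from_euler('xyz',o["tcp_rot"]).as_matrix();g=np.array(o["tool_pos"])+R[:,2]*159
    s=0
    if yaw is not None:
        cur=np.arctan2(R[1,0],R[0,0]); s=-((yaw-cur+np.pi/2)%np.pi-np.pi/2)
    return np.round(R.T@(np.array(p)-g)/1000,4),round(float(s),3)
E
python3 - <<'E'
from h import *
import itertools
S,T=capture("side"),capture("top")
def match(t,tol=8):
    a,b=tip_of(S,t),tip_of(T,t);out=[]
    for x in a:
        for y in b:
            r=[ray(S,x["centre"]),ray(T,y["centre"])];p=tri(r)
            e=max(np.linalg.norm(np.cross(d,p-o)) for o,d in r)
            if e<tol: out.append((np.round(p,1).tolist(),round(e,1),round(x["conf"],2),round(y["conf"],2)))
    return out
for t in["pocket1","tube1","pin_head","short_tube","mortar","vial","jar"]: 
    print(t); [print("  ",m) for m in match(t)]
for r in trace(T,"tube1"):
    (c,wh,an)=cv2.minAreaRect(np.argwhere(r["pixels"])[:,::-1].astype(np.float32))
    bp=cv2.boxPoints((c,wh,an));l=(bp[1]-bp[0],bp[2]-bp[1]);l=max(l,key=np.linalg.norm)
    p,q=atz(T,np.array(c)-l/2,16),atz(T,np.array(c)+l/2,16)
    print(round(r["conf"],2),np.round(c),"len",round(np.linalg.norm(q-p)),"dir deg",round(np.degrees(np.arctan2(*(q-p)[1::-1])),1),np.round(atz(T,c,16)[:2]))
im=cv2.imread("pics/top0.png");a=cv2.resize(im[130:295,130:290],None,fx=2.5,fy=2.5,interpolation=3);b=cv2.resize(im[130:295,270:460],None,fx=2,fy=2.5,interpolation=3)
b=cv2.resize(im[140:290,260:460],(800,600),interpolation=3)
cv2.imwrite("pics/crop1.png",b)
E
```

```text
pocket1
   ([573.7, 131.0, 48.1], np.float64(2.3), 0.89, 0.98)
   ([568.9, 51.3, 117.0], np.float64(3.2), 0.89, 0.85)
   ([587.9, 223.1, -29.3], np.float64(0.5), 0.89, 0.72)
   ([597.6, 336.3, -126.3], np.float64(4.1), 0.89, 0.68)
   ([562.9, -19.0, 177.4], np.float64(6.0), 0.89, 0.57)
   ([590.7, 147.2, -35.5], np.float64(2.8), 0.82, 0.98)
   ([583.8, 59.0, 47.7], np.float64(3.2), 0.82, 0.85)
   ([608.4, 251.3, -131.1], np.float64(0.3), 0.82, 0.72)
   ([622.0, 382.2, -253.4], np.float64(5.0), 0.82, 0.68)
   ([575.8, -17.7, 119.6], np.float64(6.3), 0.82, 0.57)
   ([564.1, 120.0, 105.1], np.float64(3.9), 0.71, 0.98)
   ([560.5, 46.2, 164.8], np.float64(1.3), 0.71, 0.85)
   ([576.4, 204.4, 38.9], np.float64(1.5), 0.71, 0.72)
   ([584.1, 306.3, -42.8], np.float64(6.0), 0.71, 0.68)
   ([555.5, -19.7, 217.9], np.float64(4.2), 0.71, 0.57)
   ([546.1, 108.1, 163.6], np.float64(2.4), 0.6, 0.98)
   ([544.1, 40.2, 214.8], np.float64(6.8), 0.6, 0.85)
   ([555.8, 184.3, 108.2], np.float64(5.2), 0.6, 0.72)
   ([560.8, 275.5, 40.1], np.float64(1.8), 0.6, 0.68)
   ([576.7, 133.2, 36.7], np.float64(
[... 786 characters left out ...]
4(4.9), 0.7, 0.76)
pin_head
   ([610.2, -120.7, 68.6], np.float64(2.6), 0.49, 0.65)
short_tube
   ([562.9, -241.4, 11.8], np.float64(0.3), 0.91, 0.68)
mortar
   ([431.4, -332.1, 7.7], np.float64(6.5), 0.6, 0.74)
   ([426.6, -214.0, 360.3], np.float64(2.3), 0.19, 0.74)
vial
   ([515.9, -107.0, 5.0], np.float64(0.9), 0.93, 0.63)
jar
   ([345.0, -242.0, -9.0], np.float64(1.9), 0.93, 0.98)
0.8 [349. 242.] len 102 dir deg -104.0 [ 430. -177.]
0.75 [431. 180.] len 109 dir deg -45.5 [ 580. -373.]
0.72 [246. 176.] len 114 dir deg -172.8 [585.  65.]
0.69 [186. 182.] len 114 dir deg -168.2 [569. 207.]
0.63 [289. 242.] len 96 dir deg -77.7 [430. -38.]
0.57 [156. 185.] len 118 dir deg -165.7 [562. 279.]
```

View pics/crop1.png

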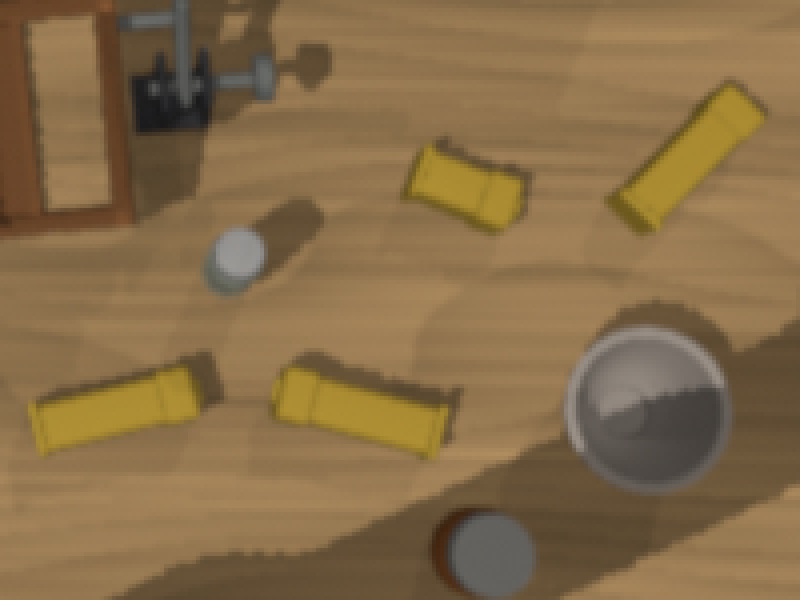

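Cap ends in the crop: the left spare A's cap points right (-y), the middle spare B's cap points left (+y), and C's points up and right. The pin is drawn out, with its head at crop (263,77). I'll move towards the pin at height.

```bash
python3 -m inch '[[0.04,-0.015,0,-0.12,0.5],[0.08,-0.03,0,-0.24,0],[0.12,-0.046,0,-0.36,0],[0.16,-0.061,0,-0.48,0],[0.2,-0.076,0,-0.6,0],[0.24,-0.092,0,-0.72,0],[0.28,-0.108,0,-0.84,0],[0.31,-0.12,0,-0.96,0]]'
python3 -c "
from h import *
print(goto([614,-165,245],np.radians(96)))"
```

```text
time: 3.07
tool_pos: [400.4, -316.2, 404.9]
tcp_rot: [3.141, 0.0, 1.211]
contact_force: [0.5, -0.3, -0.4]
grip_width: 43.0
finger_force: 0.0
(array([0.2168, 0.1466, 0.0009]), -0.465)
```

```bash
python3 -m inch '[[0.031,0.021,0,-0.07,0],[0.062,0.042,0,-0.13,0],[0.093,0.063,0,-0.2,0],[0.124,0.084,0,-0.27,0],[0.155,0.105,0,-0.33,0],[0.186,0.126,0,-0.4,0],[0.217,0.1466,0,-0.465,0],[0.217,0.1466,0,-0.465,0]]'
python3 - <<'E'
from h import *
S,T,W=capture("side"),capture("top"),capture("wrist");save(W,"w1");save(S,"s1")
for n,c in(("s",S),("t",T),("w",W)):
    print(n,[(np.round(r["centre"],1).tolist(),round(r["conf"],2)) for r in tip_of(c,"pin_head")])
    print(n,[(np.round(r["centre"],1).tolist(),round(r["conf"],2)) for r in tip_of(c,"pocket1")])
print(np.round(proj(W,[610.2,-120.7,68.6])))
cv2.imwrite("pics/sw1.png",np.vstack([cv2.imread("pics/s1.png")[60:300,100:500],cv2.imread("pics/w1.png")[::1,:][:,:400][:360]]))
E
```

```text
time: 3.73
tool_pos: [617.3, -163.3, 403.7]
tcp_rot: [3.14, -0.002, 1.678]
contact_force: [-0.7, 0.1, -0.1]
grip_width: 0.5
finger_force: 0.0
s [([329.0, 240.2], 0.75), ([293.8, 127.6], 0.45)]
s [([292.8, 125.7], 0.93), ([308.1, 182.3], 0.78), ([300.9, 146.0], 0.74), ([303.9, 163.2], 0.72)]
t []
t [([211.1, 177.4], 0.93), ([249.7, 171.5], 0.78), ([280.3, 169.9], 0.76), ([151.7, 181.3], 0.58), ([186.2, 176.0], 0.56)]
w [([293.1, 139.2], 0.79)]
w []
[286. 134.]
```

View pics/sw1.png

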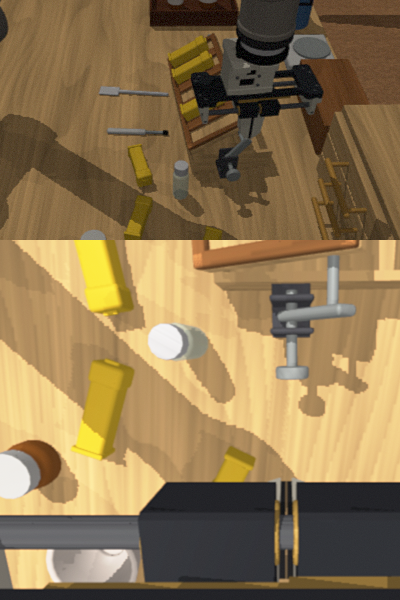

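The body's long side lies along tool y, so it is clear of the rack. The pin head shows at wrist (292,133) (crop row minus 240). I'll triangulate it next.

Run:
```python
from h import *
S,W,T=capture("side"),capture("wrist"),capture("top")
s=tip_of(S,"pin_head")[0]["centre"];w=tip_of(W,"pin_head")[0]["centre"]
r=[ray(S,s),ray(W,w)];p=tri(r);print(s,w,p,[np.linalg.norm(np.cross(d,p-o)) for o,d in r], atz(W,w,72))
# rack fit from pockets by side/top detections
from scipy.optimize import least_squares
sp=sorted([np.array(x["centre"]) for x in tip_of(S,"pocket1") if x["conf"]>.5],key=lambda q:q[1])
tp=sorted([np.array(x["centre"]) for x in tip_of(T,"pocket1") if x["conf"]>.5],key=lambda q:q[0])
print(np.round(sp),np.round(tp))
def P(v,k): # pocket k in 1..5
    x,y,a,z=v;u=(k-3)*64;return [x-np.sin(a)*u,y+np.cos(a)*u,z]
def f(v):
    e=[]
    for c,L in((S,sp),(T,tp)):
        pr=np.array([proj(c,P(v,k)) for k in range(1,6)])
        for q in L:
            d=pr-q;e+=list(d[np.argmin((d**2).sum(1))])
    return e
v=least_squares(f,[564,115,.1,113],loss="soft_l1").x;print("rack p3",np.round(v,3),"rms",np.round(f(v),1))
print(goto([0,0,0])[0]*0, goto(p,v[2]+np.pi/2))
```

```text
[330.0, 238.7] [292.3, 137.2] [ 610.56752778 -123.92399914   66.71976578] [np.float64(4.483876373237066), np.float64(4.483876373236806)] [ 614.85117281 -124.28668083   72.        ]
[[287. 116.]
 [292. 126.]
 [302. 148.]
 [306. 163.]
 [312. 183.]] [[151. 183.]
 [186. 177.]
 [217. 179.]
 [250. 172.]
 [278. 171.]]
rack p3 [5.63010e+02 1.15637e+02 1.16000e-01 1.10636e+02] rms [ 3.3 -4.2  3.7  1.2 -2.1 -3.3  0.5 -0.2  0.2  0.4  6.2  0.9  1.   3.
  0.3 -1.4 -2.8  1.4 -0.8 -0. ]
[ 0. -0.  0.] (array([0.0439, 0.0015, 0.179 ]), -0.017)
```

```bash
python3 -m inch '[[0,0.003,0.04,-0.015,0],[0,0.003,0.08,-0.015,0],[0,0.003,0.12,-0.015,0],[0,0.003,0.15,-0.015,0],[0,0.003,0.162,-0.015,0],[0,0.003,0.162,-0.015,0]]'
python3 -m inch '[[0.01,0,0,0,0],[0.02,0,0,0,0],[0.028,0,0,0,0],[0.034,0,0,0,0],[0.038,0,0,0,0],[0.042,0,0,0,0],[0.045,0,0,0,0],[0.045,0,0,0,0]]'
python3 -c "
from h import *
save(capture('wrist'),'w2')"
```

```text
time: 5.03
tool_pos: [615.7, -167.0, 239.5]
tcp_rot: [-3.136, -0.003, 1.685]
contact_force: [-0.7, -0.6, 0.3]
grip_width: 0.2
finger_force: 0.0
time: 5.7
tool_pos: [611.6, -122.3, 243.4]
tcp_rot: [3.14, 0.001, 1.685]
contact_force: [1.5, -2.2, 1.1]
grip_width: 0.4
finger_force: 1.1
```

View pics/w2.png

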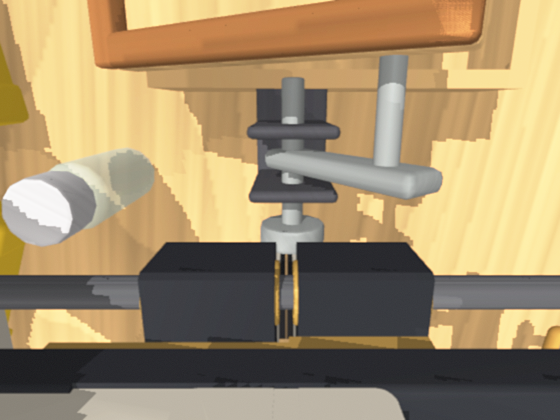

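The fingers are pressing on the head at (292,232), the shank is through both plates, and about 10 mm of travel remains. I'll push on.

```bash
python3 -m inch '[[0.003,0,0,0,0],[0.006,0,0,0,0],[0.008,0,0,0,0],[0.008,0,0,0,0]]'; python3 -m inch '[[0.002,0,0,0,0],[0.003,0,0,0,0],[0.003,0,0,0,0]]'; python3 -m inch '[[0.002,0,0,0,0],[0.003,0,0,0,0],[0.003,0,0,0,0]]'
```

```text
time: 6.08
tool_pos: [610.4, -114.3, 242.7]
tcp_rot: [-3.142, -0.0, 1.685]
contact_force: [1.1, -2.3, 1.5]
grip_width: 0.6
finger_force: 1.4
time: 6.33
tool_pos: [610.1, -111.5, 242.6]
tcp_rot: [-3.141, -0.0, 1.685]
contact_force: [2.1, -3.1, 1.3]
grip_width: 0.7
finger_force: 1.6
time: 6.58
tool_pos: [609.8, -109.4, 242.7]
tcp_rot: [3.141, 0.002, 1.685]
contact_force: [1.7, -7.8, 0.7]
grip_width: 0.6
finger_force: 4.1
```

```bash
python3 -m inch '[[0.001,0,0,0,0],[0.002,0,0,0,0],[0.002,0,0,0,0]]'; python3 -m inch '[[0.001,0,0,0,0],[0.002,0,0,0,0],[0.002,0,0,0,0]]'
python3 -m inch '[[-0.01,0,0,0,0],[-0.03,0,0,0,0],[-0.05,0,-0.02,0,0],[-0.06,0,-0.06,0,0.3],[-0.06,0,-0.1,0,0.3],[-0.06,0,-0.13,0,0.3],[-0.06,0,-0.13,0,0.3]]'
python3 - <<'E'
from h import *
W=capture('wrist');save(W,'w3')
for t in("rack","tube1","pin_head"): print(t,[(np.round(r["centre"],1).tolist(),round(r["conf"],2),np.round(atz(W,r["centre"],16)[:2]).tolist()) for r in tip_of(W,t)])
E
```

```text
time: 6.83
tool_pos: [609.7, -108.9, 242.7]
tcp_rot: [3.141, 0.005, 1.685]
contact_force: [2.0, -14.9, -1.4]
grip_width: 0.3
finger_force: 7.5
time: 7.08
tool_pos: [609.6, -108.4, 242.7]
tcp_rot: [3.141, 0.007, 1.684]
contact_force: [1.8, -21.5, -2.3]
grip_width: 0.5
finger_force: 10.8
time: 7.67
tool_pos: [616.7, -164.1, 379.6]
tcp_rot: [3.132, 0.003, 1.685]
contact_force: [-0.2, 0.8, 0.9]
grip_width: 22.8
finger_force: 0.0
rack []
tube1 [([80.0, 170.5], 0.88, [427.0, -177.0]), ([80.3, 7.4], 0.62, [432.0, -37.0])]
pin_head [([286.6, 110.5], 0.77, [614.0, -100.0])]
```

View pics/w3.png

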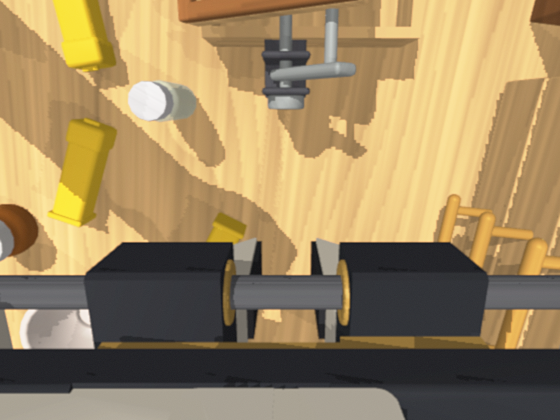

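The pin is home: the force rose to 21 N without further travel, and the head at (287,97) sits against the fork. Next, spare B at wrist (82,170), cap up in the picture (+y).

```bash
python3 -c "
from h import *
print(goto([412,-236,190],np.radians(76)))"
```

```text
(array([-0.049 , -0.21  ,  0.0224]), 0.359)
```

```bash
python3 -m inch '[[-0.008,-0.035,0.004,0.1,0.8],[-0.016,-0.07,0.008,0.2,0.8],[-0.024,-0.105,0.012,0.3,0.8],[-0.032,-0.14,0.016,0.359,0.8],[-0.04,-0.175,0.02,0.359,0.8],[-0.049,-0.21,0.022,0.359,0.8],[-0.049,-0.21,0.022,0.359,0.8]]'
cat >> h.py <<'E'
def tubeview(c,z=16,near=None):
    "tubes in the picture: centre and axis from the mask's outline of its top face/side"
    tp=[r for r in tip_of(c,"tube1") if r["conf"]>.3]; out=[]
    for r in trace(c,"tube1"):
        if r["conf"]<.3: continue
        ys,xs=np.nonzero(r["pixels"]);pts=np.array([atz(c,(x,y),z)[:2] for x,y in zip(xs[::7],ys[::7])],np.float32)
        (m,wh,an)=cv2.minAreaRect(pts);an=an if wh[0]>wh[1] else an+90
        out.append((round(r["conf"],2),np.round(m,1).tolist(),np.round(wh).tolist(),round((an+90)%180-90,1)))
    return [(np.round(r["centre"]).tolist(),round(r["conf"],2),np.round(atz(c,r["centre"],z)[:2],1).tolist()) for r in tp],out
E
python3 - <<'E'
from h import *
W=capture('wrist');save(W,'w4')
print(tubeview(W,16));print(tubeview(W,24)[1])
T,S=capture('top'),capture('side');print(tubeview(S,16)[0],tubeview(T,16)[0])
E
```

```text
time: 8.45
tool_pos: [408.3, -237.3, 348.2]
tcp_rot: [-3.133, -0.002, 1.323]
contact_force: [0.9, -0.6, -0.2]
grip_width: 69.3
finger_force: 0.0
([([294.0, 114.0], 0.83, [427.9, -176.3])], [(0.69, [430.5, -176.6], [103.0, 34.0], 75.9)])
[(0.69, [430.3, -176.4], [100.0, 33.0], 75.9)]
[([238.0, 274.0], 0.9, [425.0, -167.3]), ([292.0, 128.0], 0.85, [559.3, 306.0]), ([288.0, 112.0], 0.84, [552.1, 379.2]), ([326.0, 374.0], 0.61, [575.9, -375.4]), ([239.0, 227.0], 0.46, [425.4, -43.2])] [([158.0, 186.0], 0.98, [560.9, 272.3]), ([352.0, 241.0], 0.88, [432.6, -183.3]), ([287.0, 239.0], 0.83, [436.4, -33.5]), ([431.0, 181.0], 0.73, [576.6, -372.6]), ([246.0, 178.0], 0.71, [581.8, 64.1]), ([188.0, 181.0], 0.61, [572.7, 202.9])]
```

View pics/w4.png

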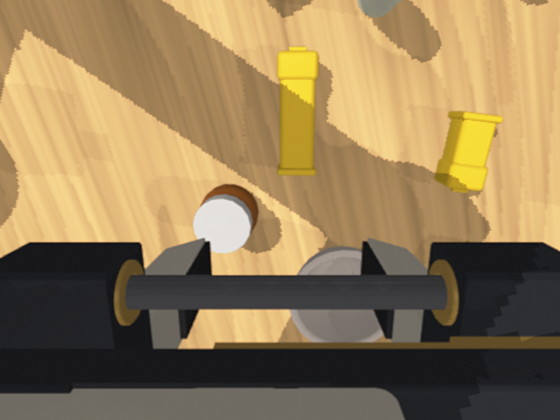

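B lies at (297,112), cap at the top. I'll descend on it.

```bash
python3 -c "
from h import *
print(goto([429.5,-177,90],np.radians(76)),goto([429.5,-177,30]))"
```

```text
(array([0.0617, 0.0012, 0.1016]), 0.0) (array([0.0617, 0.0012, 0.1616]), 0.0)
```

```bash
python3 -m inch '[[0.03,0.001,0.03,0,0.8],[0.055,0.001,0.06,0,0.8],[0.062,0.001,0.09,0,0.8],[0.062,0.001,0.1,0,0.8],[0.062,0.001,0.1,0,0.8],[0.062,0.001,0.1,0,0.8]]'
python3 -c "
from h import *
print(goto([429.5,-177,30],np.radians(76)))"
```

```text
time: 9.5
tool_pos: [429.4, -177.0, 250.6]
tcp_rot: [-3.141, -0.0, 1.326]
contact_force: [-0.4, -0.7, 0.2]
grip_width: 73.3
finger_force: 0.0
(array([-0.    ,  0.0003,  0.0616]), -0.0)
```

```bash
python3 -m inch '[[0,0,0.03,0,0.8],[0,0,0.055,0,0.8],[0,0,0.0615,0,0.8],[0,0,0.0615,0,0.3],[0,0,0.0615,0,0.2],[0,0,0.0615,0,0.2],[0,0,0.0615,0,0.2],[0,0,0.0615,0,0.2]]'
python3 -m inch '[[0,0,-0.03,0,0.2],[0,0,-0.07,0,0.2],[0,0,-0.11,0,0.2],[0,0,-0.15,0,0.2],[0,0,-0.19,0,0.2],[0,0,-0.22,0,0.2],[0,0,-0.22,0,0.2]]'
python3 -c "
from h import *
print(goto([560,-40,255],np.radians(6)))"
```

```text
time: 10.17
tool_pos: [429.4, -177.3, 190.3]
tcp_rot: [3.139, 0.001, 1.326]
contact_force: [-0.3, -0.3, -0.5]
grip_width: 44.6
finger_force: 0.0
time: 10.75
tool_pos: [429.6, -177.2, 416.2]
tcp_rot: [3.129, 0.004, 1.326]
contact_force: [1.1, -0.3, -0.0]
grip_width: 18.5
finger_force: 0.0
(array([0.1654, 0.0912, 0.0027]), 1.221)
```

The fingers had not closed before I lifted, so the grip is empty. I'll open and look again.

```bash
python3 -m inch '[[-0.03,0,0.04,0,0.6],[-0.06,0,0.07,0,0.6],[-0.06,0,0.07,0,0.6],[-0.06,0,0.07,0,0.6]]'
python3 - <<'E'
from h import *
W=capture('wrist');save(W,'w5')
print(tubeview(W,16)); print(get_obs()["tool_pos"])
E
```

```text
time: 11.08
tool_pos: [413.5, -236.1, 337.2]
tcp_rot: [-3.137, -0.002, 1.323]
contact_force: [-0.3, 0.6, 0.1]
grip_width: 40.4
finger_force: 0.0
([([288.0, 118.0], 0.59, [429.2, -177.2])], [(0.84, [610.8, -413.4], [26.0, 30.0], -14.0), (0.65, [429.8, -177.0], [104.0, 33.0], 75.1)])
[ 414.8634886  -234.84100234  340.17202303]
```

B has not moved. Back down, with the fingers pre-set to about 58 mm.

```bash
python3 -c "
from h import *
print(goto([429.5,-177,30],np.radians(76)))"
python3 -m inch '[[0.03,0,0.02,0,0.63],[0.06,0,0.05,0,0.63],[0.06,0,0.09,0,0.63],[0.06,0,0.1,0,0.63],[0.06,0,0.1,0,0.63],[0.06,0,0.1,0,0.63]]'
python3 -c "
from h import *
print(goto([429.5,-177,30],np.radians(76)))"
```

```text
(array([ 0.0597, -0.0002,  0.1512]), -0.001)
time: 11.73
tool_pos: [429.8, -176.5, 240.2]
tcp_rot: [3.14, 0.0, 1.327]
contact_force: [1.1, -0.8, 0.3]
grip_width: 57.9
finger_force: 0.0
(array([-0.0004, -0.0004,  0.0512]), 0.001)
```

```bash
python3 -m inch '[[0,0,0.03,0,0.63],[0,0,0.051,0,0.63],[0,0,0.051,0,0.2],[0,0,0.051,0,0.2],[0,0,0.051,0,0.2],[0,0,0.051,0,0.2],[0,0,0.051,0,0.2],[0,0,0.051,0,0.2]]'
python3 -m inch '[[0,0,0,0,0.2],[0,0,0,0,0.2],[0,0,0,0,0.2]]'
```

```text
time: 12.4
tool_pos: [429.6, -177.4, 189.9]
tcp_rot: [3.138, 0.001, 1.326]
contact_force: [0.5, 0.5, 8.5]
grip_width: 31.8
finger_force: 30.0
time: 12.65
tool_pos: [429.7, -177.4, 189.9]
tcp_rot: [3.138, 0.001, 1.326]
contact_force: [-0.3, 0.4, 8.1]
grip_width: 32.2
finger_force: 30.0
```

Gripped at 32 mm. Lift and go to a place that sees the rack.

```bash
python3 -m inch '[[0,0,-0.04,0,0.2],[0,0,-0.08,0,0.2],[0,0,-0.12,0.12,0.2],[0,0,-0.16,0.24,0.2],[0,0,-0.2,0.36,0.2],[0,0,-0.22,0.48,0.2],[0,0,-0.22,0.6,0.2],[0,0,-0.22,0.6,0.2]]'
python3 -c "
from h import *
print(goto([460,20,255],np.radians(6)))"
```

```text
time: 13.32
tool_pos: [428.9, -176.9, 410.5]
tcp_rot: [3.137, -0.001, 0.722]
contact_force: [1.1, 0.2, -2.1]
grip_width: 31.7
finger_force: 30.0
(array([ 0.1532, -0.128 , -0.0039]), 0.617)
```

```bash
python3 -m inch '[[0.025,-0.02,0,0.1,0.2],[0.05,-0.04,0,0.2,0.2],[0.075,-0.06,0,0.3,0.2],[0.1,-0.08,0,0.42,0.2],[0.125,-0.105,0,0.53,0.2],[0.153,-0.128,0,0.617,0.2],[0.153,-0.128,0,0.617,0.2],[0.153,-0.128,0,0.617,0.2]]'
cat > fit.py <<'E'
from h import *
from scipy.optimize import least_squares
def P(v,k):
    x,y,a,z=v;u=(k-3)*64;return [x-np.sin(a)*u,y+np.cos(a)*u,z]
def rackfit(cams,v0=(565,114,.11,113),mn=.4):
    L=[(c,np.array(r["centre"])) for c in cams for r in tip_of(c,"pocket1") if r["conf"]>mn]
    # associate with prior
    A=[]
    for c,q in L:
        pr=np.array([proj(c,P(v0,k)) for k in range(1,6)]);d=np.linalg.norm(pr-q,axis=1);k=int(np.argmin(d))
        s=np.linalg.norm(pr[0]-pr[1])
        if d[k]<s*.45: A.append((c,q,k+1,64/s))
    f=lambda v:np.concatenate([(proj(c,P(v,k))-q)*s for c,q,k,s in A])
    v=least_squares(f,v0,loss="soft_l1",f_scale=3).x
    return v,[(c["shot"],k,np.round((proj(c,P(v,k))-q)*s,1).tolist()) for c,q,k,s in A]
E
python3 - <<'E'
from fit import *
W,S,T=capture('wrist'),capture('side'),capture('top');save(W,'w6')
for cs in([W],[S,T],[W,S,T]):
    v,e=rackfit(cs);print(np.round(v,3),np.round(P(v,1)),e)
E
```

```text
time: 13.98
tool_pos: [458.2, 22.0, 407.6]
tcp_rot: [-3.141, 0.002, 0.117]
contact_force: [-0.3, -0.3, -2.0]
grip_width: 31.6
finger_force: 30.0
[5.65275e+02 1.16845e+02 1.25000e-01 1.12616e+02] [581. -10. 113.] [(18, 3, [0.0, -0.0]), (18, 1, [0.0, -0.0])]
[5.65383e+02 1.32294e+02 1.19000e-01 9.69910e+01] [581.   5.  97.] [(19, 3, [-8.6, -3.1]), (19, 4, [3.1, -0.4]), (19, 2, [1.0, -0.3]), (19, 1, [0.3, 11.2]), (20, 5, [-0.6, 0.8])]
[5.64240e+02 1.19025e+02 1.21000e-01 1.08267e+02] [580.  -8. 108.] [(18, 3, [-0.9, 1.6]), (18, 1, [-3.1, 2.2]), (19, 3, [-8.0, -3.9]), (19, 4, [3.2, -2.0]), (19, 2, [2.1, -0.2]), (19, 1, [1.9, 12.2]), (20, 5, [8.6, 0.2])]
```

View pics/w6.png

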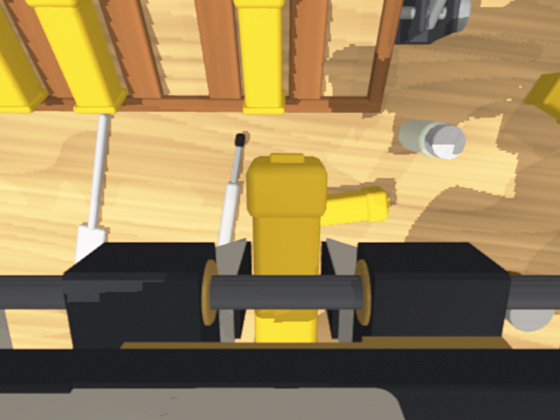

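The tube is held well and its cap points forward. The rack's near edge is at row ~105, running parallel to the tool's y. I'll rise and move forward to see whole pockets.

```bash
python3 -m inch '[[0.01,-0.006,-0.03,0,0.2],[0.02,-0.012,-0.06,0,0.2],[0.03,-0.02,-0.09,0,0.2],[0.04,-0.03,-0.11,0,0.2],[0.05,-0.03,-0.12,0,0.2],[0.05,-0.03,-0.12,0,0.2],[0.05,-0.03,-0.12,0,0.2]]'
python3 - <<'E'
from fit import *
W,S,T=capture('wrist'),capture('side'),capture('top');save(W,'w7')
print([(np.round(r["centre"]).tolist(),round(r["conf"],2)) for r in tip_of(W,"pocket1")])
for cs in([W],[W,S,T]):
    v,e=rackfit(cs);print(np.round(v,3),np.round(P(v,1)),e)
im=cv2.imread('pics/w7.png')
# overlay model of pocket floor outlines: rib-top rectangles 108x38, 7 mm below the tube centre along normal
def outline(v,k,h):
    c=np.array(P(v,k));R=Ro.from_euler('ZY',[v[2],-np.pi/6]).as_matrix()
    return [proj(W,c+R@np.array([x,y,h])) for x,y in((-54,-19),(54,-19),(54,19),(-54,19))]
v=np.array([565,117,.12,112])
for k in(1,3): cv2.polylines(im,[np.int32(np.round(outline(v,k,-7)))],True,(255,0,0),1)
cv2.imwrite('pics/w7o.png',im)
E
```

```text
time: 15.02
tool_pos: [505.0, 55.3, 527.7]
tcp_rot: [3.141, 0.0, 0.109]
contact_force: [-1.0, -0.4, -1.0]
grip_width: 31.7
finger_force: 30.0
[([236.0, 105.0], 0.76), ([299.0, 108.0], 0.66), ([357.0, 108.0], 0.58)]
[5.67711e+02 1.14781e+02 8.60000e-02 1.05143e+02] [579. -13. 105.] [(21, 3, [0.6, 0.4]), (21, 2, [-1.3, -0.9]), (21, 1, [0.6, 0.5])]
[5.60586e+02 1.12958e+02 1.35000e-01 1.16156e+02] [578. -14. 116.] [(21, 3, [0.5, 8.1]), (21, 2, [0.0, 3.4]), (21, 1, [3.7, 1.6]), (22, 1, [6.8, 2.2]), (22, 3, [-13.1, -5.7]), (22, 4, [0.9, -6.2]), (22, 2, [5.0, 2.2]), (22, 4, [9.1, 5.4]), (23, 2, [-9.1, 9.8]), (23, 1, [-4.4, -0.6])]
```

View pics/w7o.png

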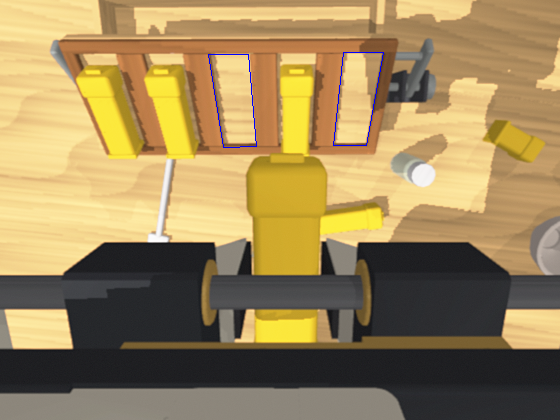

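The overlay (blue) fits pockets 1 and 3 to within a few pixels. I'll refine it numerically by matching the pale pocket floors' mask.

```bash
cat > fit2.py <<'E'
from fit import *
from scipy.optimize import minimize
def refine(c,ks,v0,show=True):
    """match pale floor seen in the pockets ks with the model: rows rail top/floor edges"""
    hsv=cv2.cvtColor(c["color"],cv2.COLOR_RGB2HSV).astype(int)
    o=np.array(c["pose"])[:3,3]
    def quad(v,k,m=0,far=None):
        p=np.array(P(v,k));R=Ro.from_euler('ZY',[v[2],-np.pi/6]).as_matrix();e=R.T@(o-p)
        hy=lambda s:-7 if s*e[1]>19 else -16   # the near rib top hides the floor
        hx=lambda s:-7 if s*e[0]>54 else -16
        q=[]
        for sx,sy in((-1,-1),(1,-1),(1,1),(-1,1)):
            q.append(proj(c,p+R@np.array([sx*(54+m),sy*(19+m),0])+R@np.array([0,0,min(-7,(hy(sy)+hx(sx))/2)])))
        return np.array(q)
    H,Wd=hsv.shape[:2]
    def ren(v,m=0):
        M=np.zeros((H,Wd),np.uint8)
        for k in ks: cv2.fillConvexPoly(M,np.int32(np.round(quad(v,k,m)*16)),255,lineType=cv2.LINE_AA,shift=4)
        return M/255.
    roi=ren(v0,9)>.5; inn=ren(v0,-10)>.5; edge=roi&~(ren(v0,5)>.5)
    X=c["color"].astype(float)
    a,b=np.median(X[inn],0),np.median(X[edge],0); w=(a-b)/((a-b)@(a-b))
    T=np.clip((X-b)@w,0,1)
    g=lambda v:(((ren(v)-T)**2)[roi]).sum()
    r=minimize(lambda d:g(np.array(v0)+np.array(d)*[1,1,.01,1])+.02*T[inn].size/900*(d[3]**2),[0,0,0,0],method="Nelder-Mead",options=dict(initial_simplex=np.vstack([np.zeros(4),4*np.eye(4)]),maxiter=400))
    v=np.array(v0)+r.x*[1,1,.01,1]
    return v,g(np.array(v0)),g(v),a,b
E
python3 - <<'E'
from fit2 import *
W=capture('wrist')
for ks in((1,3),(1,),(3,)):
    v,g0,g1,a,b=refine(W,ks,[565,117,.12,112]);print(ks,np.round(v,3),round(g0),round(g1),a,b,np.round(P(v,1),1),np.round(P(v,3),1))
E
```

```text
(1, 3) [5.65663e+02 1.14901e+02 1.09000e-01 1.00397e+02] 1186 907 [243. 211. 141.] [188. 124.  72.] [579.6 -12.3 100.4] [565.7 114.9 100.4]
(1,) [5.61716e+02 1.10583e+02 1.39000e-01 8.49720e+01] 692 473 [243. 210. 140.] [185. 122.  71.] [579.4 -16.2  85. ] [561.7 110.6  85. ]
(3,) [5.65397e+02 1.18003e+02 7.90000e-02 9.00590e+01] 475 255 [244. 212. 141.] [189. 124.  72.] [575.5  -9.6  90.1] [565.4 118.   90.1]
```

```bash
sed -i 's/def refine(c,ks,v0,show=True)/def refine(c,ks,v0,kz=.02)/; s/+\.02\*T\[inn\]\.size\/900/+kz*T[inn].size\/900/' fit2.py
python3 - <<'E'
from fit2 import *
W=capture('wrist')
for z in(106,111,116):
    v,g0,g1,a,b=refine(W,(1,3),[565,116,.115,z],1e4);print(np.round(v,3),round(g0),round(g1),np.round(P(v,1),1))
print(goto([512,-4,255],.115))
E
```

```text
[5.65163e+02 1.15240e+02 1.13000e-01 1.06000e+02] 987 967 [579.6 -11.9 106. ]
[5.65179e+02 1.15373e+02 1.11000e-01 1.11000e+02] 1093 1077 [579.3 -11.8 111. ]
[5.64771e+02 1.15860e+02 1.09000e-01 1.16000e+02] 1235 1217 [578.7 -11.4 116. ]
(array([0.0007, 0.0599, 0.1141]), -0.006)
```

```bash
python3 -m inch '[[0,0.015,0.03,0,0.2],[0,0.03,0.06,0,0.2],[0,0.045,0.09,0,0.2],[0.001,0.06,0.11,0,0.2],[0.001,0.06,0.114,-0.003,0.2],[0.001,0.06,0.114,-0.003,0.2],[0.001,0.06,0.114,-0.003,0.2]]'
python3 - <<'E'
from fit2 import *
W=capture('wrist')
print([(np.round(r["centre"]).tolist(),round(r["conf"],2)) for r in tip_of(W,"pocket1")],np.round([proj(W,P([565.2,115.4,.111,111],k)) for k in(1,2,3)]))
for z in(101,106,111,116):
    v,g0,g1,a,b=refine(W,(1,),[565,115.5,.111,z],1e4);print(np.round(v,3),round(g0),round(g1),np.round(P(v,1),1))
# held tube: lateral offset in tool frame
for r in trace(W,"tube1")[:4]: print(round(r["conf"],2),np.round(r["rect"]))
print(goto([579.3,-11.8,200],.111), proj(W,[0,0,0])*0)
o=get_obs();R=Ro.from_euler('xyz',o["tcp_rot"]).as_matrix()
print([np.round(proj(W,np.array(o["tool_pos"])+R@np.array([40,y,159])),1).tolist() for y in(-16,16)],o["tool_pos"])
X=cv2.cvtColor(W["color"],cv2.COLOR_RGB2HSV)
for row in(180,200,225): print(row,[ (x,int(X[row,x,0]),int(X[row,x,1]),int(X[row,x,2])) for x in(240,245,250,255,280,315,320,325,330)])
save(W,"w8")
E
```

```text
time: 16.1
tool_pos: [512.7, -3.7, 415.1]
tcp_rot: [3.142, -0.001, 0.112]
contact_force: [1.1, 0.3, -0.4]
grip_width: 31.7
finger_force: 30.0
[([134.0, 109.0], 0.96), ([306.0, 111.0], 0.67)] [[307. 112.]
 [222. 112.]
 [136. 112.]]
[5.65464e+02 1.15470e+02 1.15000e-01 1.01000e+02] 1153 1088 [580.2 -11.7 101. ]
[5.64610e+02 1.15712e+02 1.16000e-01 1.06000e+02] 1202 1176 [579.4 -11.4 106. ]
[5.66220e+02 1.16372e+02 9.90000e-02 1.11000e+02] 1349 1336 [578.9 -11.  111. ]
[5.65706e+02 1.16492e+02 9.50000e-02 1.16000e+02] 1585 1521 [577.9 -10.9 116. ]
0.86 [ 14. 151.  27.  62.]
0.86 [336. 236.  33.  15.]
0.8 [286. 249.  83. 193.]
0.62 [ 52. 114. 101. 134.]
(array([0.0646, 0.0157, 0.057 ]), 0.002) [0. 0.]
[[245.0, 186.2], [328.5, 186.1]] [512.6943372   -3.35507917 415.75954882]
180 [(240, 22, 127, 243), (245, 19, 123, 234), (250, 23, 202, 188), (255, 23, 201, 218), (280, 23, 201, 220), (315, 23, 199, 220), (320, 23, 200, 219), (325, 23, 207, 208), (330, 22, 102, 248)]
200 [(240, 20, 109, 243), (245, 20, 112, 242), (250, 23, 201, 185), (255, 23, 201, 214), (280, 23, 202, 218), (315, 23, 201, 220), (320, 23, 200, 219), (325, 23, 195, 205), (330, 22, 105, 246)]
225 [(240, 18, 117, 225), (245, 18, 116, 226), (250, 18, 114, 228), (255, 23, 203, 177), (280, 23, 199, 218), (315, 23, 202, 218), (320, 20, 143, 223), (325, 21, 108, 245), (330, 21, 108, 249)]
```

Network and model agree (pocket 1 seen at (306,111), predicted (307,112)), and the held tube is centred in the tool. Pocket 1 = (579,-12,111), rack yaw 0.111. Next: go over it, then lower.

```bash
python3 -m inch '[[0.02,0.005,0,0,0.2],[0.04,0.01,0,0,0.2],[0.0616,0.0157,0,0.002,0.2],[0.0616,0.0157,0.03,0.002,0.2],[0.0616,0.0157,0.055,0.002,0.2],[0.0616,0.0157,0.057,0.002,0.2],[0.0616,0.0157,0.057,0.002,0.2]]'
python3 - <<'E'
from fit2 import *
print(goto([576.3,-12.1,128],.111))
W=capture('wrist');save(W,'w9')
print([(np.round(r["centre"]).tolist(),round(r["conf"],2)) for r in tip_of(W,"pocket1")],np.round([proj(W,P([565.2,115.4,.111,111],k)) for k in(1,2,3)]))
E
```

```text
time: 16.83
tool_pos: [575.4, -12.2, 356.9]
tcp_rot: [-3.141, 0.002, 0.11]
contact_force: [-0.5, -0.1, -0.4]
grip_width: 31.9
finger_force: 30.0
(array([0.0014, 0.0001, 0.0699]), -0.001)
[([84.0, 214.0], 0.63)] [[287. 211.]
 [187. 211.]
 [ 87. 211.]]
```

```bash
python3 -m inch '[[0.001,0,0.02,0,0.2],[0.001,0,0.04,0,0.2],[0.001,0,0.045,0,0.2],[0.001,0,0.05,0,0.2],[0.001,0,0.05,0,0.2]]'; python3 -m inch '[[0,0,0.003,0,0.2],[0,0,0.006,0,0.2],[0,0,0.006,0,0.2]]'
```

```text
time: 17.35
tool_pos: [576.4, -12.6, 308.4]
tcp_rot: [3.141, -0.0, 0.11]
contact_force: [-1.6, -0.0, 0.5]
grip_width: 31.9
finger_force: 30.0
time: 17.6
tool_pos: [576.0, -12.7, 303.0]
tcp_rot: [3.141, 0.0, 0.11]
contact_force: [-7.2, -0.5, 4.7]
grip_width: 31.8
finger_force: 30.0
```

```bash
python3 -m inch '[[0,0,0.003,0,0.2],[0,0,0.006,0,0.2],[0,0,0.006,0,0.2]]'; python3 -m inch '[[0,0,0.003,0,0.2],[0,0,0.005,0,0.2],[0,0,0.005,0,0.2]]'
```

```text
time: 17.85
tool_pos: [575.9, -12.7, 296.8]
tcp_rot: [3.141, 0.001, 0.11]
contact_force: [-7.8, -1.1, 5.2]
grip_width: 31.7
finger_force: 30.0
time: 18.1
tool_pos: [576.0, -12.7, 291.9]
tcp_rot: [3.141, 0.0, 0.11]
contact_force: [-7.9, -0.4, 4.5]
grip_width: 31.7
finger_force: 30.0
```

It is pivoting gently at about 8 N. A bit more.

```bash
python3 -m inch '[[0,0,0.002,0,0.2],[0,0,0.003,0,0.2],[0,0,0.003,0,0.2]]'; python3 -m inch '[[0,0,0.001,0,0.2],[0,0,0.002,0,0.2],[0,0,0.002,0,0.2]]'
python3 - <<'E'
from h import *
S=capture('side');save(S,'s2')
E
```

```text
time: 18.35
tool_pos: [576.1, -12.7, 289.1]
tcp_rot: [3.141, -0.0, 0.11]
contact_force: [-7.1, -1.0, 5.4]
grip_width: 32.2
finger_force: 30.0
time: 18.6
tool_pos: [576.2, -12.7, 287.2]
tcp_rot: [3.141, -0.001, 0.11]
contact_force: [-6.7, -0.9, 6.3]
grip_width: 31.9
finger_force: 30.3
```

```bash
python3 -m inch '[[0,0,0,0,0.42],[0,0,0,0,0.46],[0,0,0,0,0.5],[0,0,0,0,0.5],[0,0,-0.01,0,0.5],[0,0,-0.03,0,0.5],[0,0,-0.06,0,0.5],[0,0,-0.09,0,0.5]]'; python3 -m inch '[[-0.04,0,-0.03,0,0.7],[-0.08,0,-0.06,0,0.7],[-0.12,0,-0.09,0,0.7],[-0.12,0,-0.11,0,0.7],[-0.12,0,-0.11,0,0.7]]'
python3 - <<'E'
from fit2 import *
W=capture('wrist');save(W,'w10')
print([(np.round(r["centre"]).tolist(),round(r["conf"],2)) for r in tip_of(W,"tube1")],[np.round(r["rect"]).tolist() for r in trace(W,"tube1")],np.round([proj(W,P([565.2,115.4,.111,111],k)) for k in(1,2,3,4)]))
E
```

```text
time: 19.32
tool_pos: [576.6, -12.6, 376.9]
tcp_rot: [3.142, -0.001, 0.11]
contact_force: [0.3, 0.4, -0.3]
grip_width: 45.5
finger_force: 0.0
time: 19.73
tool_pos: [454.7, -25.7, 493.1]
tcp_rot: [3.137, -0.012, 0.109]
contact_force: [1.8, -0.0, 0.4]
grip_width: 63.8
finger_force: 0.0
[([293.0, 188.0], 0.72), ([280.0, 53.0], 0.69), ([75.0, 52.0], 0.6), ([211.0, 55.0], 0.59)] [[73.0, 56.0, 87.0, 112.0], [548.0, 112.0, 24.0, 31.0], [27.0, 56.0, 53.0, 111.0], [292.0, 188.0, 78.0, 35.0], [210.0, 55.0, 54.0, 107.0], [282.0, 55.0, 45.0, 109.0]] [[284.  47.]
 [215.  48.]
 [145.  48.]
 [ 75.  48.]]
```

View pics/w10.png

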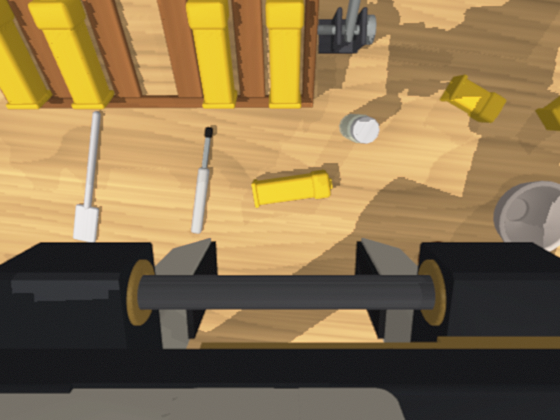

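The tube sits in pocket 1 with its cap up, matching its neighbours (foot end at (285,104)). Now spare A at (292,188), cap to the right (-y).

Run:
```python
from fit2 import *
for n in("wrist","top"):
    W=capture(n); print(n,tubeview(W,16))
print(goto([430.5,-37,150]),get_obs()["joint_positions"])
```

```text
wrist ([([0.0, 50.0], 0.92, [552.4, 312.2]), ([212.0, 54.0], 0.83, [574.9, 72.1]), ([75.0, 50.0], 0.68, [561.5, 227.2]), ([292.0, 186.0], 0.67, [431.7, -36.7]), ([284.0, 48.0], 0.64, [590.2, -8.4])], [(0.85, [548.4, 293.4], [114.0, 54.0], 6.1), (0.83, [572.5, 73.1], [118.0, 50.0], 9.2), (0.78, [429.1, -37.4], [36.0, 102.0], -74.7), (0.7, [582.2, -11.4], [114.0, 46.0], 6.3), (0.68, [557.0, 234.0], [128.0, 60.0], 20.7)])
top ([([431.0, 180.0], 0.94, [579.4, -372.5]), ([288.0, 242.0], 0.86, [429.5, -34.5]), ([158.0, 184.0], 0.82, [564.5, 273.9])], [(0.87, [425.5, -21.4], [28.0, 66.0], -76.2), (0.72, [562.2, 279.4], [113.0, 43.0], 12.7), (0.66, [580.5, -374.0], [31.0, 100.0], -45.5)])
(array([-0.0276,  0.0084,  0.1753]), 0.0) [-2.23658119e-01  1.63942673e-01  1.54414555e+00 -6.10052379e-05
  1.43551631e+00  1.23711196e+00]
```

```bash
python3 -m inch '[[-0.005,-0.007,0.017,0.12,0.7],[-0.01,-0.014,0.034,0.24,0.7],[-0.014,-0.02,0.05,0.36,0.7],[-0.018,-0.027,0.067,0.48,0.7],[-0.023,-0.034,0.084,0.6,0.7],[-0.028,-0.04,0.1,0.72,0.7],[-0.032,-0.047,0.12,0.84,0.7],[-0.036,-0.053,0.135,0.96,0.7]]'
python3 -m inch '[[0,0,0,0.12,0.63],[0,0,0,0.24,0.63],[0,0,0,0.36,0.63],[0,0,0,0.475,0.63],[0,0,0,0.475,0.63],[0,0,0,0.475,0.63]]'
python3 - <<'E'
from fit2 import *
W=capture("wrist"); print(tubeview(W,16))
print(goto([430.2,-37,90],np.radians(-75.7)))
E
```

```text
time: 20.85
tool_pos: [415.2, 23.4, 348.5]
tcp_rot: [3.14, 0.002, -0.856]
contact_force: [-1.0, -0.4, -0.8]
grip_width: 64.2
finger_force: 0.0
time: 21.35
tool_pos: [415.7, 23.0, 349.8]
tcp_rot: [3.141, 0.0, -1.322]
contact_force: [0.0, -0.0, 0.9]
grip_width: 57.8
finger_force: 0.0
([([31.0, 98.0], 0.86, [636.8, 2.9]), ([34.0, 205.0], 0.62, [627.2, 94.3]), ([287.0, 115.0], 0.61, [430.0, -35.7])], [(0.86, [610.7, -1.0], [105.0, 43.0], 8.0), (0.66, [605.0, 88.9], [116.0, 51.0], 14.3), (0.56, [430.0, -37.1], [34.0, 103.0], -74.8)])
(array([0.0617, 0.0006, 0.101 ]), -0.001)
```

```bash
python3 -m inch '[[0.03,0.0005,0.03,0,0.63],[0.055,0.0005,0.06,0,0.63],[0.061,0.0005,0.09,-0.003,0.63],[0.061,0.0005,0.1,-0.003,0.63],[0.061,0.0005,0.1,-0.003,0.63],[0.061,0.0005,0.1,-0.003,0.63]]'
python3 -c "
from h import *
print(goto([429.8,-36.4,30],np.radians(-75.5)))"
```

```text
time: 22.0
tool_pos: [430.0, -36.4, 250.0]
tcp_rot: [3.14, 0.001, -1.321]
contact_force: [-0.1, -0.2, 1.1]
grip_width: 58.0
finger_force: 0.0
(array([ 0.0001, -0.0001,  0.061 ]), -0.004)
```

```bash
python3 -m inch '[[0,0,0.03,0,0.63],[0,0,0.055,-0.004,0.63],[0,0,0.061,-0.004,0.63],[0,0,0.061,-0.004,0.2],[0,0,0.061,-0.004,0.2],[0,0,0.061,-0.004,0.2],[0,0,0.061,-0.004,0.2],[0,0,0.061,-0.004,0.2]]'
python3 -m inch '[[0,0,0,0,0.2],[0,0,0,0,0.2],[0,0,0,0,0.2],[0,0,0,0,0.2]]'
```

```text
time: 22.67
tool_pos: [430.4, -36.4, 190.4]
tcp_rot: [-3.14, -0.001, -1.318]
contact_force: [-0.6, 0.2, 7.1]
grip_width: 32.1
finger_force: 30.0
time: 23.0
tool_pos: [430.4, -36.4, 190.4]
tcp_rot: [-3.14, -0.001, -1.318]
contact_force: [-0.6, 0.6, 8.0]
grip_width: 32.0
finger_force: 30.0
```

```bash
python3 -m inch '[[0,0,-0.04,0,0.2],[0,0,-0.08,0,0.2],[0,0,-0.12,-0.12,0.2],[0,0,-0.16,-0.24,0.2],[0,0,-0.2,-0.36,0.2],[0,0,-0.22,-0.48,0.2],[0,0,-0.22,-0.6,0.2],[0,0,-0.22,-0.72,0.2]]'
python3 -c "
from h import *
print(goto([498,108,255],.111))"
```

```text
time: 23.67
tool_pos: [429.7, -36.3, 411.5]
tcp_rot: [-3.14, -0.005, -0.592]
contact_force: [0.1, -0.1, -0.6]
grip_width: 31.6
finger_force: 30.0
(array([-0.0246, -0.1576, -0.0024]), -0.703)
```

```bash
python3 -m inch '[[-0.004,-0.026,0,-0.12,0.2],[-0.008,-0.052,0,-0.24,0.2],[-0.012,-0.078,0,-0.36,0.2],[-0.016,-0.104,0,-0.48,0.2],[-0.02,-0.13,0,-0.6,0.2],[-0.0246,-0.1576,-0.002,-0.703,0.2],[-0.0246,-0.1576,-0.002,-0.703,0.2],[-0.0246,-0.1576,-0.002,-0.703,0.2]]'
python3 - <<'E'
from fit2 import *
W=capture('wrist');save(W,'w11')
print([(np.round(r["centre"]).tolist(),round(r["conf"],2)) for r in tip_of(W,"pocket1")],np.round([proj(W,P([565.2,115.4,.111,111],k)) for k in(1,2,3,4)]))
for z in(106,111,116):
    v,g0,g1,a,b=refine(W,(3,),[565,115.5,.111,z],1e4);print(np.round(v,3),round(g0),round(g1))
o=get_obs();R=Ro.from_euler('xyz',o["tcp_rot"]).as_matrix()
print([np.round(proj(W,np.array(o["tool_pos"])+R@np.array([40,y,159])),1).tolist() for y in(-16,16)])
X=cv2.cvtColor(W["color"],cv2.COLOR_RGB2HSV)
for row in(170,185,200): 
    m=np.nonzero((X[row,200:380,1]>165)&(X[row,200:380,0]>20))[0]+200;print(row,m.min(),m.max())
print(goto([562.2,115.1,200],.111))
E
```

```text
time: 24.33
tool_pos: [498.3, 108.7, 411.3]
tcp_rot: [3.141, 0.0, 0.106]
contact_force: [-0.3, -0.5, -0.1]
grip_width: 31.5
finger_force: 30.0
[([288.0, 110.0], 0.95)] [[461. 108.]
 [374. 108.]
 [287. 109.]
 [200. 109.]]
[5.65154e+02 1.15945e+02 1.14000e-01 1.06000e+02] 698 664
[5.64121e+02 1.15699e+02 1.22000e-01 1.11000e+02] 869 832
[5.63628e+02 1.15221e+02 1.39000e-01 1.15998e+02] 1107 1014
[[249.7, 187.7], [332.6, 187.9]]
170 200 379
185 247 325
200 247 325
(array([ 0.0648, -0.0011,  0.0522]), -0.007)
```

```bash
python3 -c "
from h import *
print(get_obs()['tool_pos'],get_obs()['tcp_rot'],goto([562.2,115.2,200],.111))"
python3 -m inch '[[0.02,-0.001,0,0,0.2],[0.04,-0.001,0,0,0.2],[0.065,-0.001,0,-0.006,0.2],[0.065,-0.001,0.03,-0.006,0.2],[0.065,-0.001,0.052,-0.006,0.2],[0.065,-0.001,0.052,-0.006,0.2],[0.065,-0.001,0.052,-0.006,0.2],[0.065,-0.001,0.052,-0.006,0.2]]'
python3 - <<'E'
from fit2 import *
print(goto([562.2,115.2,128],.111))
W=capture('wrist');print([(np.round(r["centre"]).tolist(),round(r["conf"],2)) for r in tip_of(W,"pocket1")],np.round([proj(W,P([565.2,115.4,.111,111],k)) for k in(1,2,3,4)]))
o=get_obs();R=Ro.from_euler('xyz',o["tcp_rot"]).as_matrix()
print([np.round(proj(W,np.array(o["tool_pos"])+R@np.array([40,y,159])),1).tolist() for y in(-16,16)])
X=cv2.cvtColor(W["color"],cv2.COLOR_RGB2HSV)
# rib edges left and right of the held tube at a few rows: brown hue
for row in(170,190,210): 
    s="".join("B" if X[row,x,0]<15 else("Y" if X[row,x,1]>165 else".") for x in range(180,400,3));print(row,s)
E
```

```text
[497.94460574 107.39144865 411.24717508] [3.14113025e+00 4.67060304e-04 1.03652854e-01] (array([ 0.0648, -0.0012,  0.0522]), -0.007)
time: 25.1
tool_pos: [563.1, 114.9, 360.8]
tcp_rot: [3.141, -0.002, 0.109]
contact_force: [-0.2, -0.1, -0.1]
grip_width: 32.0
finger_force: 30.0
(array([-0.0013, -0.0005,  0.0738]), -0.002)
[] [[483. 214.]
 [385. 214.]
 [286. 214.]
 [188. 214.]]
[[244.9, 185.9], [328.3, 185.9]]
170 YYYYYYYYY..BBBBBBBBBBBYYYYYYYYYYYYYYYYYYYYYYYYYYYBBBBBBBBBBB.YYYYYYYYYYYYY
190 YYYYYYYYY...BBBBBBBBBBYYYYYYYYYYYYYYYYYYYYYYYYYYY.BBBBBBBBB..YYYYYYYYYYYYY
210 YYYYYYYYYYY..BBBBBBBBBBYYYYYYYYYYYYYYYYYYYYYYYYYYBBBBBBBB...YYYYYYYYYYYYYY
```

Centred between the ribs. Descend in the same stages.

```bash
python3 -m inch '[[-0.001,0,0.02,0,0.2],[-0.001,0,0.04,0,0.2],[-0.001,0,0.05,0,0.2],[-0.001,0,0.054,0,0.2],[-0.001,0,0.054,0,0.2]]'; python3 -m inch '[[0,0,0.003,0,0.2],[0,0,0.006,0,0.2],[0,0,0.006,0,0.2]]'; python3 -m inch '[[0,0,0.003,0,0.2],[0,0,0.006,0,0.2],[0,0,0.006,0,0.2]]'
```

```text
time: 25.62
tool_pos: [561.3, 115.3, 305.5]
tcp_rot: [3.141, 0.002, 0.111]
contact_force: [-1.6, -0.5, 0.2]
grip_width: 31.5
finger_force: 30.0
time: 25.87
tool_pos: [561.3, 115.4, 300.3]
tcp_rot: [3.141, 0.001, 0.111]
contact_force: [-6.8, -1.9, 5.7]
grip_width: 32.0
finger_force: 30.0
time: 26.12
tool_pos: [561.3, 115.4, 294.3]
tcp_rot: [3.141, 0.001, 0.111]
contact_force: [-6.9, -2.3, 4.6]
grip_width: 31.8
finger_force: 30.0
```

```bash
python3 -m inch '[[0,0,0.003,0,0.2],[0,0,0.005,0,0.2],[0,0,0.005,0,0.2]]'; python3 -m inch '[[0,0,0.001,0,0.2],[0,0,0.002,0,0.2],[0,0,0.002,0,0.2]]'
```

```text
time: 26.37
tool_pos: [561.5, 115.4, 289.5]
tcp_rot: [3.141, 0.0, 0.111]
contact_force: [-5.2, -1.6, 4.5]
grip_width: 31.6
finger_force: 30.0
time: 26.62
tool_pos: [561.6, 115.4, 287.8]
tcp_rot: [3.141, -0.0, 0.111]
contact_force: [-5.9, -0.7, 6.7]
grip_width: 31.7
finger_force: 30.0
```

```bash
python3 -m inch '[[0,0,0,0,0.42],[0,0,0,0,0.46],[0,0,0,0,0.5],[0,0,0,0,0.5],[0,0,-0.01,0,0.5],[0,0,-0.03,0,0.5],[0,0,-0.06,0,0.5],[0,0,-0.09,0,0.5]]'; python3 -m inch '[[-0.04,0,-0.03,0,0.5],[-0.08,0,-0.06,0,0.5],[-0.1,0,-0.09,0,0.5],[-0.1,0,-0.12,0,0.5],[-0.1,0,-0.12,0,0.5],[-0.1,0,-0.12,0,0.5]]'
python3 - <<'E'
from fit2 import *
W=capture('wrist');V=[565.2,115.4,.111,111]
print(np.round([proj(W,P(V,k)) for k in(1,2,3,4,5)]).tolist())
for r in tip_of(W,"tube1"): print(np.round(r["centre"]),round(r["conf"],2))
for r in trace(W,"tube1"):
    m=r["pixels"];ys,xs=np.nonzero(m);(c,wh,an)=cv2.minAreaRect(np.c_[xs,ys].astype(np.float32));print(np.round(r["rect"]),round(r["conf"],2),np.round(c),np.round(wh),round(an))
print([np.round(r["centre"]).tolist() for r in tip_of(W,"pin_head")],np.round(get_obs()["contact_force"],1))
print("top",tubeview(capture("top"),111))
E
```

```text
time: 27.28
tool_pos: [561.9, 115.4, 377.1]
tcp_rot: [-3.142, 0.001, 0.111]
contact_force: [1.0, -0.1, 1.0]
grip_width: 45.7
finger_force: 0.0
time: 27.78
tool_pos: [462.1, 104.4, 499.1]
tcp_rot: [3.141, -0.007, 0.111]
contact_force: [-0.0, -0.7, -0.7]
grip_width: 46.1
finger_force: 0.0
[[422.0, 71.0], [355.0, 71.0], [287.0, 71.0], [219.0, 71.0], [151.0, 71.0]]
[350.  79.] 0.86
[222.  76.] 0.75
[146.  73.] 0.75
[289.  75.] 0.73
[421.  76.] 0.71
[286.  75.  34. 109.] 0.96 [286.  74.] [108.  37.] 90
[354.  73.  54. 111.] 0.79 [355.  74.] [ 42. 111.] 5
[149.  75.  67. 108.] 0.78 [151.  74.] [116.  45.] 73
[424.  72.  67. 110.] 0.76 [423.  74.] [ 45. 116.] 14
[218.  76.  49. 112.] 0.69 [216.  74.] [110.  40.] 84
[286.  64. 375. 128.] 0.26 [284.  63.] [126. 375.] 90
[[498.0, 52.0], [191.0, 190.0]] [-0.4 -0.4 -1.2]
top ([([278.0, 173.0], 0.94, [573.6, -13.6]), ([217.0, 178.0], 0.82, [560.9, 116.5]), ([246.0, 176.0], 0.75, [566.7, 53.8]), ([431.0, 179.0], 0.55, [561.4, -336.6])], [(0.95, [574.4, -10.8], [100.0, 30.0], 6.8), (0.84, [571.6, 45.1], [98.0, 33.0], 27.2), (0.83, [559.3, -337.5], [28.0, 95.0], -45.4)])
```

All five tubes have the same size, row and lie in the picture, so both new ones are flat, and the robot is clear of everything. Handing in.

```bash
python3 -c "
from plant import *
print(close_job())"
```

```text
the job is handed in; nothing more can be done
None
```

The locking pin was pushed home first, then spare tubes were set flat in pockets 1 and 3 with their caps up the slope, the third spare was left on the table, and the job was handed in at about 28 s; the hand-in returned no verdict.

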